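# Swap the empty scissor tray for the full one

### The arm

A 6-joint arm with a two-finger parallel gripper is mounted at the origin on the work surface. World frame = base frame: x ahead of the robot, y to its left, z up, the work surface at z = 0. Lengths are in mm, angles in rad, forces in N, time in s.
With the tool pointing down it reaches from about 300 to 775 mm from the base axis. Payload 14.6 kg.
Tool frame: the origin (TCP) lies at the very end of the fingers, on their centre line; the grasp point (between the pads) lies 19 mm behind it; z points along the fingers, y is the line along which they close (so a half turn about z gives the same grasp; the last joint's range is limited). The gripper opens to 94 mm and grips with 3 to 60 N. Pads are 16 mm wide; open, the fingers measure 119 mm over their backs; the gripper's body (75 mm by 177 mm) begins 78 mm behind the grasp point.
Start: joints at [1.036, 0.3, 1.521, -0, 1.321, -0.067], TCP at [248.004, 490.9, 175.146] pointing down, gripper open.
Joint ranges: [-3.03, 3.03], [-0.79, 2.21], [0.23, 2.52], [-1.04, 4.18], [0, 3.07], [-2.55, 2.55]. Speed limits (rad/s): [2.22, 2.22, 2.57, 3.14, 3.14, 3.14].

### API

Orientations are given as [roll, pitch, yaw] about the fixed x, y, z axes, in that order (R = Rz(yaw) Ry(pitch) Rx(roll)).
In Python, from cell import manip, eyes, ticket gives the robot as it stands. The module is installed in compiled form; this text tells all that it offers.
- The arm moves only by the tool arm_command, never from a script. Its argument "plan" is a list of rows, each a list of 5 numbers: the opening, from -1 (shut) to 1 (fully open), then the shift along the tool's x, y, z in m, then the turn about the tool's z in rad. In form: [[jaw, dx, dy, dz, roll], ...]. A call has 1 to 20 rows; each row shifts and turns the commanded pose from where the row before left it, along the tool's axes as they then stand; what a row does not reach is not made up. A row lasts 1/8 s, in which the tool goes at most 62.5 mm and 10.7 degrees, less where a joint would pass 70% of its speed; a pose out of reach is approached as far as the arm can. A call is refused whole if a number of a shift passes 0.0625 or a number of a turn 0.188, either way. A call with a gripper value outside its range is refused whole. The fingers move at their own pace and stop on an object; "newtons" is the grip in N (left out, the last holds). Time passes only in rows, so rows that do not move let the fingers close. It gives the time, the measured TCP pose, the force, the opening and the grip force at its end, in the units of the state.
- manip.read_state(): the state, without advancing time (a new reading comes with each control period).
- eyes.camera(name): name is "scene" or "top" or "wrist"; returns a dict with "img" (400x640x3 uint8, blue, green, red), "z_map" (400x640 float32, mm along the optical axis (not along the pixel's ray), 0 where there is no reading), "fx", "fy", "cx", "cy" (pixels), "dist" ([k1, k2, p1, p2, k3] as OpenCV has them; the pictures are not rectified), "eye" and "orientation" of the camera in the world. Camera axes: x right, y down, z forward; pixel columns grow to the right and rows downward; lengths in mm; the calibration is good to about 2 mm. A picture is of the moment at which its call begins.
- ticket.sign_off(): hands the job in; it is judged then, once.
The state is a dict: "clock": time; "joints": joint angles; "qd": joint speeds; "effort": joint torques, N m; "eef_pos": TCP position; "eef_rot": TCP orientation; "wrist_force": force on the tool from outside, world axes, zero at the start; "moment": the same for the moment, N m; "finger_gap": finger opening in mm; "finger_force": force on a finger pad.
Only numpy, scipy, OpenCV 4.12 (cv2) and the standard library are available. Lean on these libraries where they do the work, as an engineer would, in place of code of your own. Each camera call takes 0.05 s, during which the arm holds its last target. There are 200 camera calls.

### The job

One of the three blue trays in the rack has run out of scissors: draw the empty one out and leave it standing on the yellow patch, then slide the full tray that is waiting on the bench into the bay this frees, fully home against the rack's back. Slide both trays along the bench rather than lifting them, do not tip them, and leave the other two trays, the hammer and the brush where they are.

Things in the scene. Friction and masses are not known exactly. Their poses are not given: they have to be found in the camera images.
- rack: fixed steel rack, open in front (-x) and above, no floor: trays slide on the bench. 3 bays 92 wide, centred at y -100, 0, +100 mm, between dividers 8 thick, 40 high, whose pointed ends reach to x -54 mm. Origin on the bench at the centre of a tray fully home in the middle bay (a home tray's front is 6 mm proud of the dividers); x points to the back wall (inner face x +60 mm), z up
- tray_empty: open-topped blue metal tray, 120 (x) x 84 (y) x 45 mm high, walls and floor 5 mm; origin at the centre of its underside, z up; EMPTY (inner space 110 x 74 mm, 40 mm deep), about 0.35 kg; at the start it stands lengthwise (its x along the rack's) in any one of the three bays, at most 5 mm from the back wall
- tray_full: open-topped blue metal tray, 120 (x) x 84 (y) x 45 mm high, walls and floor 5 mm; origin at the centre of its underside, z up; filled with scissors (all below its rim, they are fast in it), about 0.7 kg; at the start it waits on the bench in front of the rack and beyond one of its ends, left or right, turned up to 0.35 rad to the rack either way
- tray_a: open-topped blue metal tray, 120 (x) x 84 (y) x 45 mm high, walls and floor 5 mm; origin at the centre of its underside, z up; filled with scissors, about 0.7 kg, standing in another bay of the rack; leave it
- tray_b: open-topped blue metal tray, 120 (x) x 84 (y) x 45 mm high, walls and floor 5 mm; origin at the centre of its underside, z up; filled with scissors, about 0.7 kg, standing in the remaining bay of the rack; leave it
- patch: solid yellow painted square on the bench, 180 x 180 mm, with no thickness to feel; in front of the rack beyond its other end, on the opposite side from the waiting full tray; origin at its centre
- hammer: hammer lying on the left of the bench, a bystander; origin at the middle of its underside
- brush: brush lying on the right of the bench, a bystander; origin at the middle of its underside
Mind the look-alikes: they are no part of the job. What is shaped like the tray_empty but green is not meant.

How it is judged (in metres and radians):
At the end, for the whole second after the job is handed in: The full tray stands flat on the bench in the freed bay, its back within 8 mm of the rack's back wall, within 8 mm of the bay's centre line and 0.08 rad of its direction; the empty tray stands flat on the bench with its centre within 80 mm of the yellow patch's centre; both at rest (x of tray_full in the frame of rack between -0.008 and 0.006 m and angle between the x axis of tray_full and the x axis of rack, either way round below 0.08 rad and (y of tray_full in the frame of rack between -0.108 and -0.092 m or y of tray_full in the frame of rack between -0.008 and 0.008 m or y of tray_full in the frame of rack between 0.092 and 0.108 m) and height (world z) of each of tray_full, tray_empty below 0.006 m and angle between each of tray_full, tray_empty's own z axis and vertical below 0.06 rad and horizontal distance between tray_empty and patch below 0.08 m and linear speed of each of tray_empty, tray_full below 0.02 m/s); the robot touches nothing.
It fails at once if the empty or the full tray lifted off the bench (by 20 mm) or tipped (by 0.3 rad) (height (world z) of any of tray_empty, tray_full above 0.02 m or angle between any of tray_empty, tray_full's own z axis and vertical above 0.3 rad).
It fails at once if one of the other two trays or a the hammer or brush moved by 25 mm or more (distance of any of tray_a, tray_b, hammer, brush from where it was at the start of the episode above 0.025 m).
It also fails if it takes over 72 s, if anything falls off the work surface, if the arm or the gripper's body presses on something with over 40 N, if the wrist force passes 120 N, or if a joint passes its speed limit or range.

## Working session

There is one attempt and no reset: what is moved stays moved. The work goes in short steps, Python scripts to look and compute and a tool call to move; the robot and the scene stay as the last step left them, time stands still between calls to the robot, and variables do not carry over. Pictures are saved under pics/ and viewed, at most 10 in all, crops included, and the job is handed in when it is done.

Besides the shell and the picture viewer there is one more tool, called after "Emit:" as name(argument=value, ...) on one line, values as JSON. arm_command: Moves the arm, as the interface text tells. Its arguments: {"type":"object","properties":{"plan":{"type":"array"},"newtons":{"type":"number"}},"required":["plan"]}

```bash
mkdir -p pics; cat > h.py <<'E'
import numpy as np, cv2
from scipy.spatial.transform import Rotation as R
from cell import manip, eyes, ticket
def cam(n):
    c=eyes.camera(n); o=np.array(c["orientation"],float)
    c["R"]=o if o.shape==(3,3) else (R.from_euler("xyz",o).as_matrix() if o.size==3 else R.from_quat(o).as_matrix())
    c["K"]=np.array([[c["fx"],0,c["cx"]],[0,c["fy"],c["cy"]],[0,0,1.]]); return c
def cloud(c):
    v,u=np.mgrid[0:400,0:640]
    p=cv2.undistortPoints(np.stack([u,v],-1).reshape(-1,1,2).astype(np.float64),c["K"],np.array(c["dist"],float)).reshape(400,640,2)
    z=c["z_map"][...,None].astype(float)
    P=np.concatenate([p*z,z],-1)@c["R"].T+np.array(c["eye"],float)
    P[c["z_map"]==0]=np.nan
    return P
E
python3 - <<'E'
from h import *
for n in ("top","scene"):
    c=cam(n); cv2.imwrite(f"pics/{n}0.png",c["img"]); print(n,c["eye"],c["orientation"],c["fx"])
    P=cloud(c); np.save(n+"0.npy",P); cv2.imwrite(n+"_raw.png",c["img"])
    print(P[::80,::107].round(0).tolist())
print(manip.read_state())
E
```

```text
top [ 285.6152827   -13.87652299 1640.42203966] [-2.99246427e+00  2.06471639e-03 -1.56604148e+00] 431.2604376362397
[[[1595.0, 1646.0, -187.0], [1596.0, 1083.0, -260.0], [1592.0, 533.0, -289.0], [1591.0, -5.0, -296.0], [1591.0, -540.0, -281.0], [1592.0, -1080.0, -243.0]], [[1420.0, 2054.0, -771.0], [1377.0, 1293.0, -743.0], [962.0, 390.0, 145.0], [1363.0, -5.0, -749.0], [1373.0, -642.0, -755.0], [1384.0, -1296.0, -737.0]], [[719.0, 1406.0, -88.0], [881.0, 1250.0, -758.0], [691.0, 411.0, 1.0], [692.0, -9.0, -2.0], [696.0, -431.0, -7.0], [891.0, -1261.0, -757.0]], [[365.0, 1318.0, -31.0], [396.0, 1053.0, -446.0], [377.0, 398.0, 2.0], [381.0, -11.0, -6.0], [381.0, -418.0, 4.0], [424.0, -1230.0, -761.0]], [[35.0, 1321.0, -70.0], [-36.0, 1187.0, -761.0], [155.0, 238.0, 614.0], [115.0, -12.0, 266.0], [82.0, -412.0, 2.0], [-22.0, -1199.0, -745.0]]]
scene [ 962.02338128  745.85132224 1178.32578107] [-2.47430461 -0.00833578  2.62449608] 424.44722690021774
[[[1356.0, -2375.0, -32.0], [828.0, -1554.0, 185.0], [351.0, -1377.0, 147.0], [-278.0, -1382.0, -0.0], [-641.0, -895.0, 122.0], [-905.0, -4
[... 573 characters left out ...]
185.0, 628.0, 58.0]]]
{'clock': 0.1, 'joints': array([ 1.03636700e+00,  3.00411098e-01,  1.52150565e+00,  4.94627195e-06,
        1.32071360e+00, -6.66049996e-02]), 'qd': array([ 0.00129972, -0.00046809, -0.00034887, -0.00020826,  0.0006158 ,
        0.00159092]), 'effort': array([ 3.13992619e-03, -5.32648194e+01, -3.53288341e+01,  7.09666614e-02,
        2.35524040e-02,  1.74877073e-05]), 'eef_pos': array([247.88828466, 490.67249643, 174.65117001]), 'eef_rot': array([-3.14055757e+00, -7.38454913e-05,  2.67376706e+00]), 'wrist_force': array([ 1.02939531, -0.24130372,  0.56486244]), 'moment': array([-0.00939515,  0.00988922, -0.00087636]), 'finger_force': 0.0, 'finger_gap': 93.64537443616331}
```

View pics/top0.png

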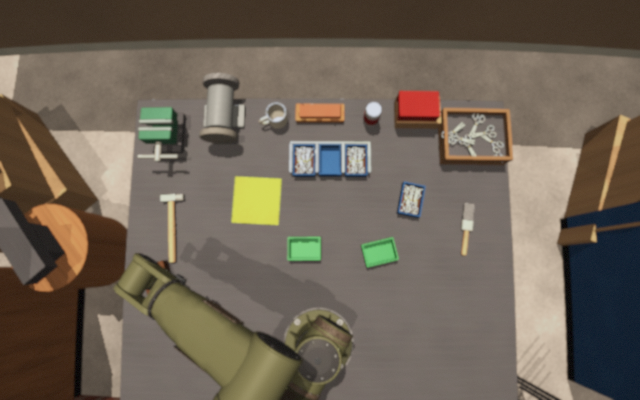

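View pics/scene0.png

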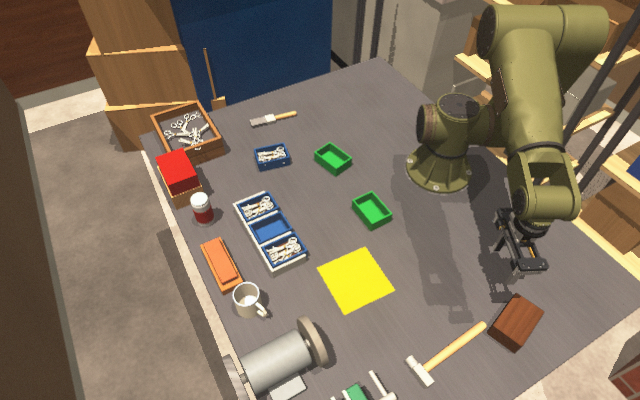

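The top view shows the rack at (330,159), with its middle bay (331,160) empty and scissors in the bays at (306,159) and (356,159). The full tray is at (411,200) and the patch at (257,200).
Candidates for the empty tray are the blue middle bay (331,160) and the green trays (304,249) and (380,253). By colour I choose (331,160), and a close crop will check it.

```bash
python3 - <<'E'
from h import *
im=cv2.imread("top_raw.png"); P=np.load("top0.npy")
crop=cv2.resize(im[130:270,220:440],None,fx=3.5,fy=3.5,interpolation=cv2.INTER_CUBIC); cv2.imwrite("pics/crop1.png",crop)
hsv=cv2.cvtColor(im,cv2.COLOR_BGR2HSV)
def rep(name,m,box):
    u0,v0,u1,v1=box; b=np.zeros(m.shape,bool); b[v0:v1,u0:u1]=1
    m=m&b&np.isfinite(P[...,2]); q=P[m]; r=cv2.minAreaRect(q[:,:2].astype(np.float32))
    print(name,m.sum(),np.round(r[0],1),np.round(r[1],1),round(r[2],2),"z",np.percentile(q[:,2],[5,50,95]).round(1), "med",np.median(q,0).round(1))
Z=P[...,2]
h,s,v=hsv[...,0],hsv[...,1],hsv[...,2]
rep("patch",(abs(h.astype(int)-30)<8)&(s>150)&(v>100),(220,160,300,240))
rep("rack+trays",(Z>25)&(Z<70),(280,135,380,182))
rep("full",(Z>30)&(Z<60),(390,175,432,222))
rep("full>15",(Z>15)&(Z<60),(390,175,432,222))
rep("greenL",(Z>25)&(Z<60),(280,230,330,268))
rep("greenR",(Z>25)&(Z<60),(355,232,405,272))
rep("brushZ",(Z>8),(455,195,485,260)); rep("hammer",(Z>8)&(Z<60),(155,190,190,265))
rep("blueempty",(abs(h.astype(int)-110)<12)&(s>120),(318,140,343,182))
rep("blueempty_floor",(abs(h.astype(int)-110)<12)&(s>120)&(Z<20),(318,140,343,182))
S=cv2.imread("scene_raw.png"); cv2.imwrite("pics/crop2.png",cv2.resize(S[140:290,210:410],None,fx=3.5,fy=3.5,interpolation=cv2.INTER_CUBIC))
Q=np.load("scene0.npy"); 
def rs(name,box,lo,hi):
    u0,v0,u1,v1=box; q=Q[v0:v1,u0:u1].reshape(-1,3); q=q[(q[:,2]>lo)&(q[:,2]<hi)]
    r=cv2.minAreaRect(q[:,:2].astype(np.float32)); print("scene",name,len(q),np.round(r[0],1),np.round(r[1],1),round(r[2],2),np.percentile(q[:,2],[5,50,95]).round(1))
rs("full",(245,135,300,175),30,60); rs("rack",(225,185,315,275),30,70)
E
```

```text
patch 132 [530.2 242.4] [165.2 162.2] 87.6 z [-6.3  0.4  6.3] med [4.801e+02 2.746e+02 4.000e-01]
rack+trays 1491 [690.2 -39.9] [306.5 135.9] 89.14 z [26.7 38.3 47.8] med [697.3 -28.5  38.3]
full 383 [ 533.7 -351.3] [ 86.9 122.2] 78.04 z [30.7 37.9 49.4] med [ 532.3 -354.5   37.9]
full>15 714 [ 533.5 -350.8] [ 87.5 121.8] 78.83 z [16.6 31.  48. ] med [ 533.7 -350.9   31. ]
greenL 159 [348.2  55.6] [ 81.4 118.5] 0.31 z [38.6 43.7 51.3] med [366.3  66.7  43.7]
greenR 185 [ 335.2 -227.1] [ 84.3 121.9] 13.58 z [29.9 44.  50.6] med [ 334.4 -229.7   44. ]
brushZ 422 [ 429.9 -580.6] [114.  237.3] 87.49 z [ 8.9 17.7 24.3] med [ 444.6 -565.8   17.7]
hammer 614 [425.6 565.3] [283.4 135.3] 1.69 z [10.9 22.5 32.1] med [443.8 560.7  22.5]
blueempty 602 [685.  -41.7] [119.2  79.5] 0.19 z [-0.8  6.2 44.4] med [687.4 -43.6   6.2]
blueempty_floor 501 [686.5 -41.9] [116.6  73. ] 0.41 z [-1.   4.9 12.1] med [693.2 -40.5   4.9]
scene full 342 [ 535.4 -345.4] [ 93.9 121.2] 78.12 [30.5 37.  44.9]
scene rack 2148 [754.2 -39.4] [312.8 259.6] 89.77 [31.1 39.5 49. ]
```

View pics/crop2.png

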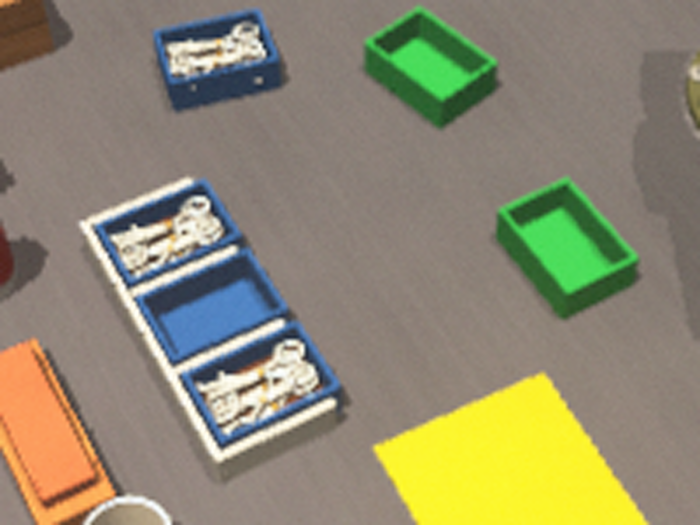

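View pics/crop1.png

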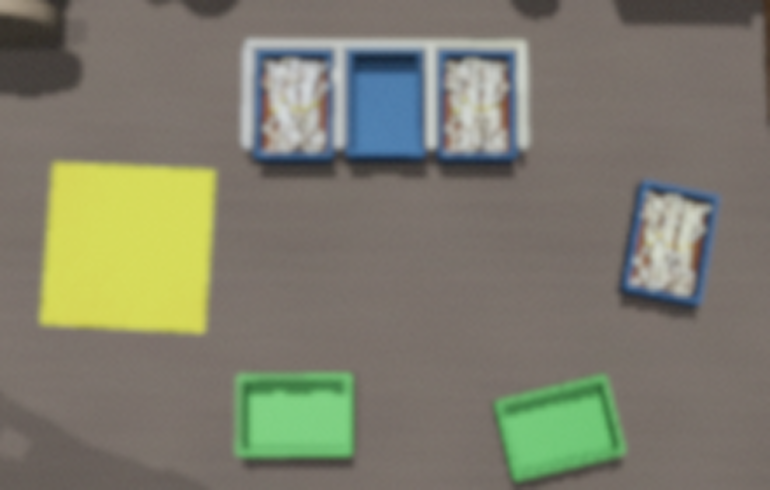

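The crops confirm that the middle bay's tray is blue and empty. The left and right trays in the rack and the waiting one (tilted about -12°) all hold scissors. The patch and rack need a finer fit.

```bash
python3 - <<'E'
from h import *
im=cv2.imread("top_raw.png").astype(int); P=np.load("top0.npy"); hsv=cv2.cvtColor(im.astype(np.uint8),cv2.COLOR_BGR2HSV)
def box(m,b): 
    k=np.zeros(m.shape,bool); k[b[1]:b[3],b[0]:b[2]]=1; return m&k
m=box((im[...,2]-im[...,0]>60)&(im[...,1]-im[...,0]>60),(220,165,295,235)); r=cv2.minAreaRect(P[m][:,:2].astype(np.float32)); print("patch",m.sum(),r)
Z=P[...,2]
b=(hsv[...,1]>110)&(abs(hsv[...,0].astype(int)-110)<14)
# front edge of trays
for n,(u0,u1) in dict(L=(294,316),M=(320,341),R=(347,367)).items():
    q=P[box(b&(Z>33)&(Z<58),(u0,165,u1,182))]; print(n,len(q),"front x",np.percentile(q[:,0],[2,10,50]).round(1),"y",np.percentile(q[:,1],[2,50,98]).round(1))
w=box((hsv[...,1]<60)&(hsv[...,2]>130)&(Z>28)&(Z<52),(280,138,380,150)); q=P[w]; print("back wall",len(q),np.polyfit(q[:,1],q[:,0],1),q[:,:2].min(0),q[:,:2].max(0))
w=box((hsv[...,1]<60)&(hsv[...,2]>130)&(Z>28)&(Z<52),(286,140,376,182)); q=P[w]
hist,e=np.histogram(q[:,1],np.arange(-210,130,4)); print(list(zip(e.astype(int),hist)))
E
```

```text
patch 2238 ((532.2998657226562, 239.6791229248047), (184.1482696533203, 184.0686798095703), 87.24595642089844)
L 17 front x [623.6 624.1 624.6] y [18.  51.1 91.7]
M 52 front x [625.9 626.8 629.7] y [-81.6 -53.1  -6. ]
R 12 front x [624.2 625.  625.5] y [-179.8 -163.7 -114.9]
back wall 303 [6.77426560e-03 7.45839104e+02] [ 724.70355541 -194.02552284] [759.38510872 110.10355329]
[(np.int64(-210), np.int64(0)), (np.int64(-206), np.int64(0)), (np.int64(-202), np.int64(0)), (np.int64(-198), np.int64(1)), (np.int64(-194), np.int64(32)), (np.int64(-190), np.int64(32)), (np.int64(-186), np.int64(3)), (np.int64(-182), np.int64(3)), (np.int64(-178), np.int64(3)), (np.int64(-174), np.int64(6)), (np.int64(-170), np.int64(15)), (np.int64(-166), np.int64(13)), (np.int64(-162), np.int64(17)), (np.int64(-158), np.int64(27)), (np.int64(-154), np.int64(21)), (np.int64(-150), np.int64(8)), (np.int64(-146), np.int64(21)), (np.int64(-142), np.int64(17)), (np.int64(-138), np.int64(14)), (np.int64(-134), np.int64(22)), (np.int64(-130), np.int64(20)), (np.int64(-126), np.int64(7)), (np.int64(-122), np.int64
[... 1134 characters left out ...]
np.int64(9)), (np.int64(34), np.int64(13)), (np.int64(38), np.int64(16)), (np.int64(42), np.int64(26)), (np.int64(46), np.int64(22)), (np.int64(50), np.int64(11)), (np.int64(54), np.int64(16)), (np.int64(58), np.int64(21)), (np.int64(62), np.int64(16)), (np.int64(66), np.int64(24)), (np.int64(70), np.int64(24)), (np.int64(74), np.int64(9)), (np.int64(78), np.int64(8)), (np.int64(82), np.int64(10)), (np.int64(86), np.int64(6)), (np.int64(90), np.int64(5)), (np.int64(94), np.int64(5)), (np.int64(98), np.int64(9)), (np.int64(102), np.int64(25)), (np.int64(106), np.int64(37)), (np.int64(110), np.int64(22)), (np.int64(114), np.int64(0)), (np.int64(118), np.int64(0)), (np.int64(122), np.int64(0))]
```

Emit:
arm_command(plan=[[1,0,0,0,0.184],[1,0,0,0,0.184],[1,0,0,0,0.184],[1,0,0,0,0.184],[1,0,0,0,0.184],[1,0,0,0,0.183],[1,-0.044,0.031,0,0],[1,-0.044,0.031,0,0],[1,-0.044,0.031,0,0],[1,-0.044,0.031,0,0],[1,-0.044,0.031,0,0],[1,-0.044,0.031,0,0],[1,-0.044,0.031,0,0],[1,-0.044,0.031,0,0],[1,-0.044,0.031,0,0],[1,-0.044,0.031,0,0],[1,-0.044,0.031,0,0],[1,-0.044,0.031,0,0],[1,0,0,0,0]], newtons=30)

```text
clock: 2.48
eef_pos: [620.7, -39.9, 173.8]
eef_rot: [-3.14, 0.0, 1.567]
wrist_force: [-0.5, 0.8, -0.1]
finger_gap: 94.1
finger_force: 0.0
```

```bash
python3 - <<'E'
from h import *
s=manip.read_state(); print(s["clock"],s["eef_pos"],s["eef_rot"])
c=cam("wrist"); P=cloud(c); np.save("w1.npy",P); cv2.imwrite("pics/w1.png",c["img"])
hsv=cv2.cvtColor(c["img"],cv2.COLOR_BGR2HSV); b=(hsv[...,1]>100)&(abs(hsv[...,0].astype(int)-110)<14)&(P[...,2]>38)&(P[...,2]<52)&(abs(P[...,1]+43)<60)
q=P[b]; print(len(q),q.min(0),q.max(0))
h,e=np.histogram(q[(abs(q[:,1]+43)<28)][:,0],np.arange(600,780,2)); print([(int(a),int(n)) for a,n in zip(e,h) if n>3])
E
```

```text
2.475 [620.68185456 -39.94107659 173.77378057] [-3.13997620e+00  4.98642343e-05  1.56733064e+00]
2447 [ 626.95568399 -102.98731632   38.05044024] [748.18628319  16.9969137   47.44747635]
[(626, 54), (628, 110), (630, 108), (632, 52), (742, 75), (744, 114), (746, 81)]
```

View pics/w1.png

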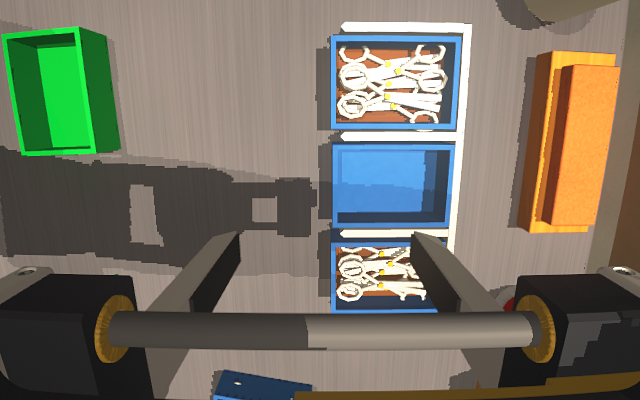

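Wrist view: the empty tray has its front rim at about (334,190) and its back rim at about (450,185). The front wall is centred at x≈630. I'll straddle it and grip.

Emit:
arm_command(plan=[[1,-0.001,0.009,0.04,0],[1,0,0,0.04,0],[1,0,0,0.04,0],[1,0,0,0.034,0],[1,0,0,0,0],[-1,0,0,0,0],[-1,0,0,0,0],[-1,0,0,0,0],[-1,0,0,0,0],[-1,0,0,0,0],[-1,0,0,0,0],[-1,0,0,0,0],[-1,0,0,0,0]], newtons=30)

```text
clock: 4.15
eef_pos: [629.0, -38.1, 21.1]
eef_rot: [-3.141, -0.0, 1.571]
wrist_force: [-0.7, -0.1, -1.1]
finger_gap: 17.3
finger_force: 0.0
```

Emit:
arm_command(plan=[[-1,0,0,0,0],[-1,0,0,0,0],[-1,0,0,0,0],[-1,0,-0.01,0,0],[-1,0,-0.02,0,0],[-1,0,-0.02,0,0],[-1,0,-0.02,0,0],[-1,0,-0.02,0,0],[-1,0,-0.02,0,0],[-1,0,-0.02,0,0],[-1,0,-0.02,0,0],[-1,0,-0.01,0,0],[-1,0,0,0,0]])

```text
clock: 5.78
eef_pos: [468.8, -38.1, 21.4]
eef_rot: [3.141, 0.0, 1.571]
wrist_force: [0.2, -0.4, 0.0]
finger_gap: 0.5
finger_force: 0.0
```

```bash
python3 - <<'E'
from h import *
c=cam("top"); cv2.imwrite("pics/t2.png",cv2.resize(c["img"][100:300,180:480],None,fx=2.5,fy=2.5))
c=cam("wrist"); cv2.imwrite("pics/w2.png",c["img"])
a=np.vstack([cv2.resize(cv2.imread("pics/t2.png"),(600,400))[:300],cv2.resize(c["img"],(600,300))]); cv2.imwrite("pics/c2.png",a)
E
```

```text
(no output)
```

View pics/c2.png

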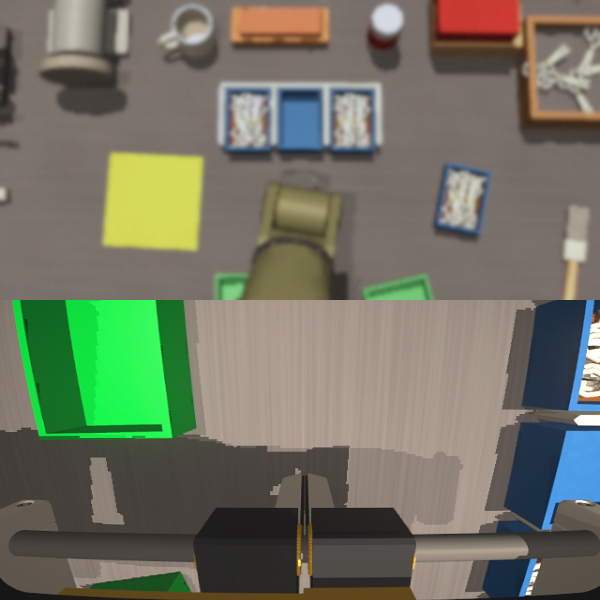

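The middle tray is still in its bay and the closed fingers are in front of it, so the grip slipped or missed. I'll measure where the tray is now.

```bash
python3 - <<'E'
from h import *
c=cam("wrist"); P=cloud(c)
hsv=cv2.cvtColor(c["img"],cv2.COLOR_BGR2HSV); b=(hsv[...,1]>100)&(abs(hsv[...,0].astype(int)-110)<14)&(P[...,0]>560)
for n,y0 in dict(L=59,M=-41).items():
    q=P[b&(abs(P[...,1]-y0)<40)]; print(n,len(q),"z",np.percentile(q[:,2],[1,50,99]).round(1))
    for lo,hi in((5,15),(15,25),(25,35),(38,50)):
        k=q[(q[:,2]>lo)&(q[:,2]<hi)]
        if len(k): print(lo,len(k),np.percentile(k[:,0],[2,25,50,90]).round(1),np.percentile(k[:,1],[2,98]).round(1))
c=cam("top"); P=cloud(c); hsv=cv2.cvtColor(c["img"],cv2.COLOR_BGR2HSV);b=(hsv[...,1]>110)&(abs(hsv[...,0].astype(int)-110)<14)
q=P[140:182,318:343][b[140:182,318:343]]; print("top",cv2.minAreaRect(q[:,:2].astype(np.float32)))
E
```

```text
L 7567 z [ 0.8 26.2 45.9]
5 1387 [625.1 625.8 626.2 626.8] [20.7 97.3]
15 1591 [625.  625.8 626.1 626.9] [20.9 97.5]
25 1708 [625.  625.7 626.1 626.9] [20.8 96.3]
38 1889 [625.1 626.3 627.6 631.2] [19.5 93.9]
M 9965 z [ 1.6 16.7 45.6]
5 2250 [627.2 628.1 669.4 693.2] [-77.9  -4. ]
15 1226 [627.  627.7 628.  628.8] [-78.9  -2.3]
25 1372 [627.  627.7 628.1 628.8] [-79.2  -2.4]
38 2162 [627.1 628.  628.7 633. ] [-79.   -1.5]
top ((684.8887939453125, -41.70870590209961), (119.40675354003906, 79.63810729980469), 0.19939373433589935)
```

```bash
python3 - <<'E'
from h import *
c=cam("scene"); Q=cloud(c); 
m=(abs(Q[...,0]-468)<70)&(abs(Q[...,1]+38)<70)&(Q[...,2]>8)
q=Q[m]; 
for lo in range(5,130,10):
    k=q[(q[:,2]>lo)&(q[:,2]<lo+10)]
    if len(k): print(lo,len(k),k[:,:2].min(0).round(),k[:,:2].max(0).round())
v,u=np.where(m); print(u.min(),u.max(),v.min(),v.max())
s=manip.read_state(); print(s["joints"],s["eef_pos"],s["finger_gap"],s["clock"])
cv2.imwrite("pics/s3.png",cv2.resize(c["img"][130:330,220:460],None,fx=3,fy=3))
E
```

```text
5 1 [478. -58.] [478. -58.]
45 3 [464. -31.] [471. -29.]
55 14 [457. -45.] [480. -27.]
65 11 [456. -45.] [481. -26.]
75 19 [457. -43.] [482. -25.]
85 19 [458. -44.] [482. -26.]
95 14 [459. -44.] [482. -27.]
105 20 [458. -45.] [482. -26.]
115 11 [459. -36.] [482. -26.]
305 365 100 204
[-1.58791863e-01  3.25956238e-01  1.88783651e+00  2.38922510e-07
  9.27718561e-01 -1.58872155e-01] [469.3525825  -38.09578167  21.07706464] 0.20651598241376806 6.025
```

View pics/s3.png

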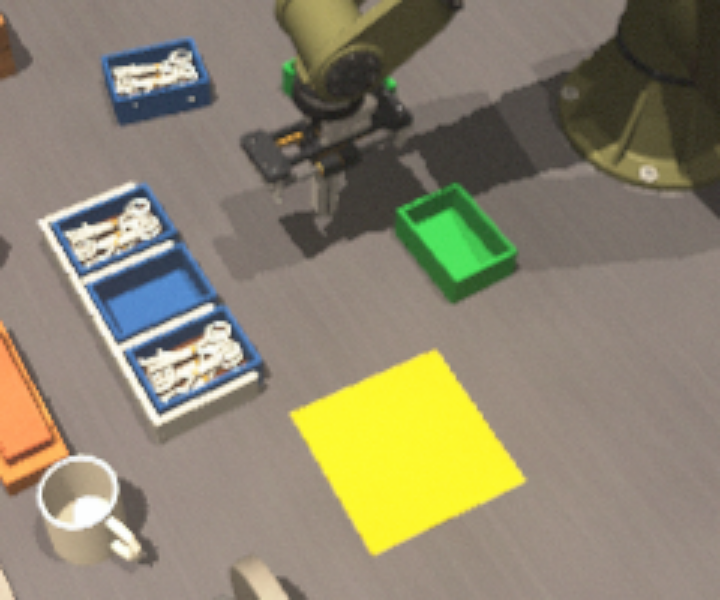

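The scene view shows the closed fingertips at about (325,225), apparently well above the bench although the state says z=21. That would explain the miss. I'll measure the real tip height.

```bash
python3 - <<'E'
from h import *
for n in("scene","wrist"):
    c=cam(n); Q=cloud(c); m=(abs(Q[...,0]-468)<25)&(abs(Q[...,1]+38)<25)&(Q[...,2]>9)&(Q[...,2]<110)
    q=Q[m]; q=q[np.argsort(q[:,2])]; print(n,len(q)); print(q[:14].round(0).tolist())
    hsv=c["img"]
    v,u=np.where(m); print(u.min(),u.max(),v.min(),v.max(), c["eye"])
    # where the reported tip would project in the picture
    for z in (21,46):
        d=np.array([[468.8,-38.1,z]]); Rw=c["R"].T; t=-Rw@np.array(c["eye"]); print(z,cv2.projectPoints(d,cv2.Rodrigues(Rw)[0],t,c["K"],np.array(c["dist"],float))[0].ravel().round(1))
E
```

```text
scene 91
[[468.0, -30.0, 51.0], [467.0, -31.0, 55.0], [464.0, -29.0, 56.0], [473.0, -28.0, 57.0], [471.0, -31.0, 57.0], [477.0, -28.0, 59.0], [479.0, -44.0, 59.0], [464.0, -30.0, 60.0], [462.0, -27.0, 61.0], [457.0, -29.0, 62.0], [479.0, -31.0, 63.0], [469.0, -29.0, 64.0], [467.0, -32.0, 64.0], [461.0, -29.0, 64.0]]
324 332 188 201 [ 962.02338128  745.85132224 1178.32578107]
21 [327.3 205. ]
46 [327.4 200.5]
wrist 2476
[[467.0, -30.0, 51.0], [467.0, -29.0, 51.0], [466.0, -29.0, 52.0], [466.0, -29.0, 52.0], [471.0, -29.0, 52.0], [472.0, -29.0, 52.0], [473.0, -29.0, 52.0], [470.0, -31.0, 52.0], [470.0, -31.0, 52.0], [470.0, -31.0, 52.0], [472.0, -29.0, 52.0], [473.0, -30.0, 53.0], [466.0, -30.0, 53.0], [469.0, -31.0, 53.0]]
293 356 231 292 [469.4005889   32.70728402 230.45862095]
21 [323.7 228.1]
46 [323.6 242.3]
```

Both cameras put the true fingertips at about z=51 while the state says 21. The fingers end about 30 mm higher than reported, with x and y agreeing, so the first grip closed above the rim. I'll go back and descend about 31 mm lower.

Emit:
arm_command(plan=[[1,-0.003,0,-0.02,0],[1,0,0.04,0,0],[1,0,0.04,0,0],[1,0,0.04,0,0],[1,0,0.041,0,0],[1,0,0,0,0],[1,0,0,0.02,0],[1,0,0,0.016,0],[1,0,0,0.015,0],[1,0,0,0,0]])

```text
clock: 7.38
eef_pos: [629.0, -41.0, -11.4]
eef_rot: [-3.139, -0.0, 1.571]
wrist_force: [-0.4, 0.5, 0.7]
finger_gap: 93.4
finger_force: 0.0
```

```bash
python3 - <<'E'
from h import *
s=manip.read_state(); print(s["wrist_force"],s["eef_pos"],s["finger_gap"])
c=cam("wrist"); Q=cloud(c)
e=s["eef_pos"]; m=(abs(Q[...,1]-e[1])<14)&(Q[...,2]>5)&(Q[...,2]<75)&(abs(Q[...,0]-e[0])<75)&(c["img"].max(-1).astype(int)-c["img"].min(-1)<40)
q=Q[m]
for sg in(-1,1):
    k=q[(q[:,0]-e[0])*sg>30]; print(sg,len(k),np.percentile(k[:,2],[0,2,5,20]).round(1) if len(k) else None,k.min(0).round(),k.max(0).round())
E
```

```text
[-0.43020828  0.49417291  0.7413393 ] [628.9979124  -41.02925217 -11.37039729] 93.35947216428619
-1 2420 [17.6 21.9 25.  36.3] [570. -51.  18.] [583. -32.  75.]
1 2413 [ 5.  21.1 24.1 36.8] [675. -50.   5.] [701. -32.  75.]
```

Emit:
arm_command(plan=[[-1,0,0,0,0],[-1,0,0,0,0],[-1,0,0,0,0],[-1,0,0,0,0],[-1,0,0,0,0],[-1,0,0,0,0],[-1,0,0,0,0],[-1,0,0,0,0],[-1,0,0,0,0],[-1,0,0,0,0],[-1,0,0,0,0],[-1,0,0,0,0],[-1,0,0,0,0]], newtons=25)

```text
clock: 9.05
eef_pos: [630.0, -41.1, -9.9]
eef_rot: [3.142, 0.0, 1.571]
wrist_force: [0.1, 0.5, 0.3]
finger_gap: 4.8
finger_force: 25.0
```

Emit:
arm_command(plan=[[-1,0,-0.005,0,0],[-1,0,-0.015,0,0],[-1,0,-0.02,0,0],[-1,0,-0.02,0,0],[-1,0,-0.02,0,0],[-1,0,-0.02,0,0],[-1,0,-0.02,0,0],[-1,0,-0.02,0,0],[-1,0,-0.015,0,0],[-1,0,-0.005,0,0],[-1,0,0,0,0]])

```text
clock: 10.42
eef_pos: [469.8, -41.1, -9.8]
eef_rot: [-3.141, -0.0, 1.571]
wrist_force: [-0.9, -0.4, -2.1]
finger_gap: 4.9
finger_force: 25.0
```

Emit:
arm_command(plan=[[-1,0.005,0,0,0],[-1,0.012,0,0,0],[-1,0.02,0,0,0],[-1,0.02,0,0,0],[-1,0.02,0,0,0],[-1,0.02,0,0,0],[-1,0.02,0,0,0],[-1,0.02,0,0,0],[-1,0.02,0,0,0],[-1,0.02,0,0,0],[-1,0.02,0,0,0],[-1,0.02,0,0,0],[-1,0.02,0,0,0],[-1,0.02,0,0,0],[-1,0.012,0,0,0],[-1,0.008,0,0,0],[-1,0.004,0,0,0],[-1,0,0,0,0]])

```text
clock: 12.68
eef_pos: [470.0, 240.0, -9.9]
eef_rot: [3.142, -0.0, 1.571]
wrist_force: [0.3, 1.2, -1.0]
finger_gap: 4.8
finger_force: 25.0
```

```bash
cat >> h.py <<'E'
def blue(n,cx,cy,r=95,z0=30):
    c=cam(n); P=cloud(c); hsv=cv2.cvtColor(c["img"],cv2.COLOR_BGR2HSV)
    m=(hsv[...,1]>100)&(abs(hsv[...,0].astype(int)-110)<14)&(np.hypot(P[...,0]-cx,P[...,1]-cy)<r)&(P[...,2]>z0)&(P[...,2]<58)
    q=P[m]; w=cv2.minAreaRect(q[:,:2].astype(np.float32)); print(n,len(q),np.round(w[0],1),np.round(w[1],1),round(w[2],1),"z",np.percentile(q[:,2],[5,50,95]).round(1)); return q
E
python3 - <<'E'
from h import *
blue("top",532,240); blue("scene",532,240); blue("top",534,-351)
E
```

```text
top 46 [530.3 201.6] [106.9  16.7] 8.8 z [31.3 44.1 49.6]
scene 204 [528.  244.4] [ 83.4 122.3] 88.7 z [34. 43. 48.]
top 88 [ 532.6 -348.8] [ 82.3 118.6] 77.8 z [32.7 42.1 49.9]
```

Emit:
arm_command(plan=[[1,0,0,0,0],[1,0,0,0,0],[1,0,0,0,0],[1,0,0,0,0],[1,0,0,-0.04,0],[1,0,0,-0.04,0],[1,0,0,-0.04,0],[1,0,0,-0.04,0],[1,-0.05,0,0,0],[1,-0.05,0,0,0],[1,-0.05,0,0,0],[1,-0.05,0,0,0],[1,-0.05,0,0,0],[1,-0.05,0,0,0],[1,-0.05,0,0,0],[1,-0.05,0,0,0],[1,-0.05,0,0,0],[1,-0.05,0,0,0]])

```text
clock: 15.08
eef_pos: [469.8, -261.8, 150.2]
eef_rot: [3.141, 0.0, 1.571]
wrist_force: [0.8, 0.8, -0.0]
finger_gap: 94.3
finger_force: 0.0
```

Emit:
arm_command(plan=[[1,-0.04,0.008,0,0],[1,-0.04,0.008,0,0],[1,0,0,0,0.178],[1,0,0,0,0.178],[1,0,0,0,0.178],[1,0,0,0,0.178],[1,0,0,0,0.178],[1,0,0,0,0.178],[1,0,0,0,0.178],[1,0,0,0,0.178],[1,0,0,0,0.178],[1,0,0,0,0.182],[1,0,0,0,0]])

```text
clock: 16.7
eef_pos: [486.0, -340.1, 150.1]
eef_rot: [-3.142, 0.0, -0.212]
wrist_force: [-0.5, -0.2, 0.7]
finger_gap: 94.0
finger_force: 0.0
```

```bash
python3 - <<'E'
from h import *
s=manip.read_state(); print(s["clock"],s["eef_pos"],s["eef_rot"],s["finger_gap"],s["joints"])
q=blue("top",532,240); q=blue("scene",534,-349,z0=38); q=blue("wrist",534,-349,z0=38)
a=s["eef_rot"][2]; d=q[:,:2]-s["eef_pos"][:2]
print("along tool x",np.percentile(d@[np.cos(a),np.sin(a)],[0,50,100]),"world-left of tool x",np.percentile(d@[-np.sin(a),np.cos(a)],[0,2,50,98,100]))
E
```

```text
16.7 [ 485.97156233 -340.05745258  150.07955384] [-3.14153106e+00  1.29864428e-04 -2.12071330e-01] 94.0061097694367 [-6.72300698e-01  4.16068013e-01  1.42333555e+00 -2.59140140e-06
  1.30233280e+00  1.11056765e+00]
top 96 [525.1 236.8] [ 77.3 113.1] 89.8 z [32.1 41.8 49.9]
scene 141 [ 535.3 -345.4] [ 91.9 120.9] 78.7 z [38.4 41.4 46.4]
wrist 2585 [ 535.1 -349.4] [ 84.4 119.9] 78.4 z [42.8 44.8 46. ]
along tool x [-10.16350441  56.66215017 110.25293194] world-left of tool x [-41.46418761 -40.38392835   1.62551063  42.89236404  43.7064601 ]
```

Emit:
arm_command(plan=[[1,0,-0.001,0,-0.01],[1,0,0,0.04,0],[1,0,0,0.04,0],[1,0,0,0.03,0],[1,0,0,0.02,0],[1,0,0,0.02,0],[1,0,0,0.013,0],[1,0,0,0,0],[-1,0,0,0,0],[-1,0,0,0,0],[-1,0,0,0,0],[-1,0,0,0,0],[-1,0,0,0,0]], newtons=30)

```text
clock: 18.48
eef_pos: [486.6, -339.3, -12.1]
eef_rot: [3.141, -0.001, -0.203]
wrist_force: [-1.1, 1.6, 6.9]
finger_gap: 83.9
finger_force: 30.0
```

Emit:
arm_command(plan=[[-1,-0.005,0,0,-0.05],[-1,-0.005,0,0,-0.05],[-1,0,0,0,-0.05],[-1,0,0,0,-0.05],[-1,0,-0.01,0,0],[-1,0,-0.02,0,0],[-1,0,-0.02,0,0],[-1,0,-0.02,0,0],[-1,0,-0.02,0,0],[-1,0,-0.02,0,0],[-1,0,-0.02,0,0],[-1,0,-0.02,0,0],[-1,0,-0.02,0,0],[-1,0,-0.02,0,0],[-1,0,-0.02,0,0],[-1,0,-0.02,0,0],[-1,0,-0.02,0,0],[-1,0,-0.02,0,0],[-1,0,-0.02,0,0],[-1,0,0,0,0]])

```text
clock: 20.98
eef_pos: [477.9, -46.1, -12.1]
eef_rot: [-3.141, -0.002, -0.002]
wrist_force: [0.3, 6.8, 6.7]
finger_gap: 83.6
finger_force: 30.0
```

```bash
python3 - <<'E'
from h import *
s=manip.read_state(); print(s["eef_pos"],s["eef_rot"][2])
e=s["eef_pos"]; q=blue("scene",e[0]+49,e[1],z0=36,r=85); q=blue("wrist",e[0]+49,e[1],z0=38,r=85)
c=cam("wrist"); P=cloud(c); I=c["img"].astype(int); w=(I.max(-1)-I.min(-1)<35)&(I.min(-1)>150)&(P[...,2]>30)&(P[...,2]<46)&(P[...,0]>640)
for x0 in (640,660,680,700,720):
    y=P[w&(P[...,0]>x0)&(P[...,0]<x0+20)][:,1]; h,ed=np.histogram(y,np.arange(-110,30,2)); print(x0,[(int(a),int(n)) for a,n in zip(ed,h) if n>25])
E
```

```text
[477.9294159  -46.12396736 -12.08960127] -0.0020597542671063618
scene 125 [529.2 -44.7] [ 87.  115.8] 89.7 z [37.1 42.8 47.2]
wrist 10426 [527.4 -47.1] [121.   84.7] 0.5 z [43.4 44.8 45.9]
640 []
660 []
680 []
700 []
720 []
```

```bash
python3 - <<'E'
from h import *
P=np.load("w1.npy"); I=cv2.imread("pics/w1.png").astype(int)
w=(I.max(-1)-I.min(-1)<50)&(I.min(-1)>140)&(P[...,2]>36)&(P[...,2]<44)
for nm,y0 in (("L",8),("R",-91)):
    q=P[w&(abs(P[...,1]-y0)<12)&(P[...,0]>625)&(P[...,0]<740)]
    f=np.polyfit(q[:,0],q[:,1],1); print(nm,len(q),f[0],np.polyval(f,633),np.percentile(q[:,1],[5,95]),q[:,0].min())
q=P[w&(P[...,0]>744)&(P[...,0]<775)&(P[...,1]>-80)&(P[...,1]<100)]; print(len(q),np.percentile(q[:,0],[2,50,98]),np.polyfit(q[:,1],q[:,0],1))
E
```

```text
L 885 -0.00012351908843025685 9.235779333125688 [ 5.3391194  12.96586306] 636.582731846346
R 630 0.01521289093772243 -91.16842449387735 [-94.11000781 -86.69946011] 636.3907031264647
1434 [747.39997524 753.35999914 757.40448783] [-3.75329160e-03  7.53333286e+02]
```

Emit:
arm_command(plan=[[-1,0.01,-0.0055,0,0],[-1,0.015,0,0,0],[-1,0.015,0,0,0],[-1,0.015,0,0,0],[-1,0.01,0,0,0],[-1,0.01,0,0,0],[-1,0,0,0,0]])

```text
clock: 22.0
eef_pos: [553.2, -42.1, -12.1]
eef_rot: [3.141, -0.002, -0.003]
wrist_force: [2.2, 0.8, 6.6]
finger_gap: 83.7
finger_force: 30.0
```

```bash
python3 - <<'E'
from h import *
s=manip.read_state(); e=s["eef_pos"]; print(e,s["wrist_force"])
q=blue("wrist",e[0]+49,e[1],z0=38,r=76)
for x in (535,560,580,600,620,640):
    k=q[abs(q[:,0]-x)<8]; print(x,len(k),k[:,1].min().round(1),k[:,1].max().round(1)) if len(k) else 0
E
```

```text
[553.22203794 -42.11682178 -12.13729244] [2.1640299  0.77481667 6.55202407]
wrist 12741 [602.5 -42. ] [120.8 143.6] 0.3 z [42.6 44.8 45.9]
535 121 -84.5 -1.8
560 810 -85.2 -0.1
580 767 -85.3 -1.2
600 827 -85.1 -1.0
620 1192 -113.7 29.9
640 1910 -104.1 22.1
```

Emit:
arm_command(plan=[[-1,0.005,-0.0015,0,0],[-1,0.01,0,0,0],[-1,0.01,0,0,0],[-1,0.01,0,0,0],[-1,0.01,0,0,0],[-1,0.01,0,0,0],[-1,0,0,0,0]])

```text
clock: 22.92
eef_pos: [608.2, -40.8, -12.1]
eef_rot: [3.141, -0.002, -0.003]
wrist_force: [2.3, 0.5, 5.2]
finger_gap: 83.7
finger_force: 30.0
```

Emit:
arm_command(plan=[[1,0,0,0,0],[1,0,0,0,0],[1,0,0,0,0],[1,0,0,-0.03,0],[1,0,0,-0.03,0],[-1,-0.02,0,0,0],[-1,-0.02,0,0,0],[-1,0,0,0,0],[-1,0,0,0,0],[-1,0,0,0,0],[-1,0,0,0,0],[-1,0,0,0,0],[-1,0,0,0,0],[-1,0,0,0,0],[-1,0,0,0,0],[-1,0,0,0.03,0],[-1,0,0,0.03,0],[-1,0,0,0,0]])

```text
clock: 25.18
eef_pos: [566.0, -40.5, -14.5]
eef_rot: [-3.141, 0.004, -0.003]
wrist_force: [0.3, 0.6, 0.3]
finger_gap: 0.4
finger_force: 0.0
```

```bash
python3 - <<'E'
from h import *
s=manip.read_state(); e=s["eef_pos"]; print(e,s["finger_gap"],s["wrist_force"])
c=cam("wrist");P=cloud(c); hsv=cv2.cvtColor(c["img"],cv2.COLOR_BGR2HSV)
m=(hsv[...,1]>100)&(abs(hsv[...,0].astype(int)-110)<14)&(P[...,2]>38)&(P[...,2]<50)
q=P[m]; k=q[(q[:,1]>-78)&(q[:,1]<-5)]; print("front",np.percentile(k[:,0],[1,5]),"L front",np.percentile(q[(q[:,1]>22)&(q[:,1]<80)][:,0],[1,5]))
k=q[(abs(q[:,0]-610)<8)]; print(k[:,1].min(),k[:,1].max())
E
```

```text
[566.0363689  -40.48771582 -14.5010778 ] 0.42150409953692547 [0.28060463 0.58991327 0.29134533]
front [597.62699045 598.05105261] L front [626.14702423 626.46515111]
-83.77199436495043 0.38855511270240584
```

Emit:
arm_command(plan=[[-1,0.01,0,0,0],[-1,0.01,0,0,0],[-1,0.008,0,0,0],[-1,0.008,0,0,0],[-1,0.006,0,0,0],[-1,0.006,0,0,0],[-1,0,0,0,0]])

```text
clock: 26.1
eef_pos: [616.1, -40.8, -12.5]
eef_rot: [3.141, -0.001, -0.003]
wrist_force: [0.3, -0.9, 0.1]
finger_gap: 0.5
finger_force: 0.0
```

Emit:
arm_command(plan=[[-1,0.002,0,0,0],[-1,0.002,0,0,0],[-1,0,0,0,0]])

```text
clock: 26.48
eef_pos: [619.2, -40.8, -12.7]
eef_rot: [3.142, 0.0, -0.003]
wrist_force: [-4.6, -0.2, 2.9]
finger_gap: 0.2
finger_force: 2.2
```

Emit:
arm_command(plan=[[-1,0.001,0,0,0],[-1,0.001,0,0,0],[-1,0,0,0,0]])

```text
clock: 26.85
eef_pos: [620.0, -40.8, -12.7]
eef_rot: [-3.141, 0.003, -0.003]
wrist_force: [-13.9, -0.4, 9.9]
finger_gap: 0.6
finger_force: 7.2
```

```bash
cat > chk.py <<'E'
from h import *
c=cam("wrist");P=cloud(c); hsv=cv2.cvtColor(c["img"],cv2.COLOR_BGR2HSV)
m=(hsv[...,1]>100)&(abs(hsv[...,0].astype(int)-110)<14)&(P[...,2]>38)&(P[...,2]<50)
q=P[m]
for n,a,b in(("M",-78,-5),("L",22,95)):
    k=q[(q[:,1]>a)&(q[:,1]<b)]; print(n,"x",np.percentile(k[:,0],[1,5,99]).round(1))
k=q[(q[:,0]>650)&(q[:,0]<720)&(abs(q[:,1]+41)<47)]; print("M y",np.percentile(k[:,1],[1,99]))
E
python3 chk.py
```

```text
M x [629.6 630.1 734.2]
L x [626.2 626.8 742.1]
M y [-8.38261359e+01 -2.10082732e-02]
```

Emit:
arm_command(plan=[[-1,0.0015,0,0,0],[-1,0,0,0,0],[-1,0,0,0,0]])

```text
clock: 27.28
eef_pos: [619.9, -40.8, -12.7]
eef_rot: [-3.141, 0.007, -0.003]
wrist_force: [-27.0, -0.1, 18.8]
finger_gap: 0.4
finger_force: 13.7
```

Solid stop at 27 N, so the tray is home. I'll retreat and verify.

Emit:
arm_command(plan=[[-1,-0.01,0,0,0],[-1,-0.03,0,0,0],[-1,-0.02,0,-0.04,0],[-1,0,0,-0.05,0],[-1,0,0,-0.05,0],[-1,0,0,-0.04,0],[-1,0,0,0,0],[-1,0,0,0,0]])

```text
clock: 28.28
eef_pos: [562.5, -40.6, 166.2]
eef_rot: [-3.141, 0.001, -0.003]
wrist_force: [-0.1, -0.5, -0.9]
finger_gap: 0.8
finger_force: 0.0
```

```bash
python3 - <<'E'
import chk
from h import *
blue("scene",530,242); s=manip.read_state(); print(s["clock"],s["eef_pos"],s["wrist_force"])
a=eyes.camera("scene")["img"]; cv2.imwrite("pics/f.png",cv2.resize(a[120:340,200:440],None,fx=2.7,fy=2.7))
w=eyes.camera("wrist")["img"]; P=np.load("w1.npy")
c=cam("wrist");P=cloud(c);I=c["img"].astype(int); m=(I.max(-1)-I.min(-1)<50)&(I.min(-1)>140)&(P[...,2]>36)&(P[...,2]<44)
q=P[m&(abs(P[...,1]+41)<35)&(P[...,0]>735)]; print("back wall top x",len(q),np.percentile(q[:,0],[1,5,50,99]) if len(q) else 0)
E
```

```text
M x [629.7 629.7 709.9]
L x [626.4 626.6 682.2]
M y [-8.37949553e+01 -5.14668067e-02]
scene 241 [528.  243.8] [ 84.4 118.8] 89.6 z [34.  43.  47.7]
28.375 [562.29153928 -40.56571371 165.67305193] [-0.50394838 -0.37715704 -0.3885226 ]
back wall top x 0 0
```

View pics/f.png

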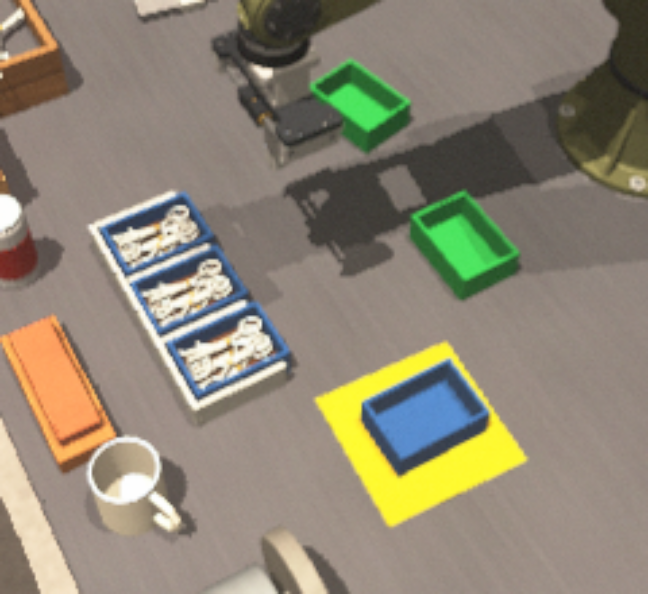

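The picture shows three filled trays in the rack, with the full one seated in the middle bay at (188,290). The empty tray stands on the yellow patch at (425,417), and the arm is clear of everything.

```bash
python3 -c "from cell import ticket; print(ticket.sign_off())"
```

```text
the job is handed in; nothing more can be done
None
```

I handed the job in at about 28 s of the 72 s: the empty tray stands about 6 mm from the patch's centre and the full tray is home in the middle bay, stopped solid at 27 N; the sign-off returned no verdict.

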